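# Take the worn stone off the wet knife grinder

### The arm

A 6-joint arm with a two-finger parallel gripper is mounted at the origin on a cart in front of the work surface, level with it; the furniture and walls round the work are solid. World frame = base frame: x ahead of the robot, y to its left, z up, the work surface at z = 0. Lengths are in mm, angles in rad, forces in N, time in s.
With the tool pointing down it reaches from about 350 to 775 mm from the base axis. Payload 7.3 kg.
Tool frame: the origin (TCP) lies midway between the tips of the shut fingers; the grasp point (between the pads) lies 19 mm behind it; z points along the fingers, y is the line along which they close (so a half turn about z gives the same grasp; the last joint's range is limited). The gripper opens to 92 mm and grips with 3 to 60 N. Pads are 19 mm wide; open, the fingers measure 130 mm over their backs; the gripper's body (75 mm by 190 mm) begins 47 mm behind the grasp point.
Start: joints at [-1.467, 0.342, 1.524, -0, 1.275, -0.146], TCP at [129.807, -508.719, 226.741] pointing down, gripper open.
Joint ranges: [-2.53, 2.53], [-0.77, 2.02], [0.04, 2.7], [-1, 4.14], [0.28, 2.66], [-3.11, 3.11]. Speed limits (rad/s): [2.57, 2.57, 3.14, 3.14, 3.14, 3.14].

### API

Orientations are given as [roll, pitch, yaw] about the fixed x, y, z axes, in that order (R = Rz(yaw) Ry(pitch) Rx(roll)).
In Python, from plant import bot gives the robot as it stands.
- The arm moves only by the tool jog_arm, never from a script. Its arguments are lists of equal length, an entry for each row: "dp": the shift along the tool's x, y, z in m, a list of three; "twist": the turn about the tool's z in degrees. A call has 1 to 10 rows; each row shifts and turns the commanded pose from where the row before left it, along the tool's axes as they then stand; what a row does not reach is not made up. A row lasts 1/8 s, in which the tool goes at most 62.5 mm and 10.7 degrees, less where a joint would pass 70% of its speed; a pose out of reach is approached as far as the arm can. A call is refused whole if a number of a shift passes 0.0625 or a number of a turn 10.7, either way. A call with a gripper value outside its range is refused whole. "jaw" is the finger opening in m, from 0 to 0.0918, set as the call begins (left out, the last holds). The fingers move at their own pace and stop on an object; the grip force is fixed at half the most. Time passes only in rows, so rows that do not move let the fingers close. It gives the time, the measured TCP pose, the force, the opening and the grip force at its end, in the units of the state.
- bot.get_obs(): the state, without advancing time (a new reading comes with each control period).
- bot.capture(name): name is "scene" or "top" or "wrist"; returns the picture (480x640x3 uint8, blue, green, red); there is no depth.
- bot.camera_params(name): a dict with "fx", "fy", "cx", "cy" (pixels), "R" (3x3) and "t" (3): a world point X has camera coordinates R X + t. Camera axes: x right, y down, z forward; pixel columns grow to the right and rows downward; lengths in mm; the calibration is good to about 2 mm. A picture is of the moment at which its call begins: read the wrist's pose just before it. camera_params takes no time and is no camera call; for the wrist camera it gives the pose at the moment of the call.
- bot.close_job(): hands the job in; it is judged then, once.
Trained networks look in the newest picture that a camera, given by its name, has taken for a name from the list of things; names that differ only in an ending like _2 or _b are one class to them, and where a whole thing is asked for, a point or a joint stands for the part that bears it (a point fixed in the world has none). Each returns a list of dicts, best first, with "confidence" (0 to 1); they miss things now and then, are a little off and sometimes report something else, mostly with a low value. They report only what shows in the picture. A call takes as long as a camera call. They do not tell look-alikes from the thing itself.
- bot.find_in(camera, label): "bbox" ([centre column, centre row, width, height] in pixels, round what is visible of it).
- bot.masks_of(camera, label): "pixels" (480x640 bool, what is visible of it) and "bbox" ([centre column, centre row, width, height] in pixels, round what is visible of it).
The state is a dict: "time": time; "joint_positions": joint angles; "dq": joint speeds; "tau": joint torques, N m; "tool_pos": TCP position; "tcp_rot": TCP orientation; "contact_force": force on the tool from outside, world axes, zero at the start; "moment": the same for the moment, N m; "grip_width": finger opening in mm; "finger_force": force on a finger pad.
Only numpy, scipy, OpenCV 4.12 (cv2) and the standard library are available. Lean on these libraries where they do the work, as an engineer would, in place of code of your own. Each camera call takes 0.05 s, during which the arm holds its last target. There are 200 camera calls.

### The job

The round grinding stone on the knife grinder is worn and has to come off. Unscrew the black clamping knob in its middle - it has a left-hand thread, so it loosens clockwise seen from above - without forcing it: follow it up as it rises and never pull or press hard while the soft brass thread still holds. Stand the knob in the aluminium tray the way up it is now, then lift the stone off and lay it gently in the tray beside the knob, same side up; leave the other things on the worktop where they are.

Things in the scene. Friction and masses are not known exactly. Their poses are not given: they have to be found in the camera images.
- grinder: Wet knife grinder, white housing 250 x 190 mm, fixed. Origin on the worktop below the spindle axis, z up, x towards its motor hump (x = 88 to 154 mm, 130 mm high; clear tank on it to 171 mm). Steel wheel table 92 mm high under the stone. Knife rest bar at y = 85 mm, 122 mm high; thin drip pipe reaching forward to x = 71 mm at y = 40 mm, 121 to 140 mm high.
- spindle_top (a point): Top end of the upright brass spindle, on its axis, 165 mm above the worktop. The spindle is fixed and does not turn; 27 mm thick. Its upper 30 mm carry a coarse LEFT-HAND two-start thread of soft brass: turned clockwise seen from above, the knob rises steadily, several mm per grasp. More than 25 N between knob and spindle, by pulling, pushing or turning, ruins the thread.
- stone: Grey ring stone, 130 mm across, 20 mm thick, round a plastic hub 58 mm across that stands 24 mm above the stone (44 mm high in all, bore 30 mm). About 0.3 to 0.65 kg. Origin at the centre of its underside, z up along the axis. At the start it lies home on the wheel table, origin 92 mm above the worktop; it must rise 75 mm to clear the spindle.
- stone_hub (a point): Centre of the hub's top face, 44 mm above the stone's underside. Grasp the hub below it, across its diameter at any yaw; 24 mm of upright side.
- knob: Black clamping knob, hollow below: round flange 54 mm across and 30 mm high, above it the round grip. Origin on the axis at the flange's underside, z up; 137 mm above the worktop at the start. About 0.14 kg. A sprung steel washer under the flange stands out 1 mm when pressed home and 4 mm when free; its spring (5 to 11 N) makes the knob stiff to turn at first.
- knob_grip (a point): Middle of the finely fluted round grip: 40 mm across, 28 mm high, from 30 to 58 mm above the knob's origin; grasp at any yaw. Thread play is 2 mm and tightness varies, so the knob comes free somewhere between half a turn and one turn clockwise, which only feeling tells: before that a light lift is resisted. It must rise 35 mm from its start to clear the spindle.
- tray: Shallow pale aluminium tray with a thin steel rim, fixed, 170 x 260 mm outside (long side along its y), 16 mm high, walls and floor 4 mm thick. Origin at the centre of its underside on the worktop, z up. Room for the stone at one end (about y = +60 mm) and the knob at the other (about y = -75 mm).
- dish_brush: Grey dish brush 269 mm long, lying behind the tray. Leave alone.
- steel_cup: Small steel cup, 65 mm across, 61 mm high, standing behind the tray or between its rear and the grinder's. Leave alone.
- mug: White mug, 94 mm high, right of the tray. Leave alone.
- lemon: Lemon, 78 mm long, behind the tray or between its rear and the grinder's. Leave alone.
There are look-alikes about, which are no part of the job. There is more than one size of the knob; the job needs the largest.

How it is judged:
By the outcome, as a careful person would: the job done as asked, in the order asked, and still so for the second after the job is handed in, with the robot touching nothing.
It also fails if it takes over 72 s, if anything falls off the work surface, if the arm or the gripper's body presses on something with over 40 N, if the wrist force passes 120 N, or if a joint passes its speed limit or range.

## Working session

There is one attempt and no reset: what is moved stays moved. The work goes in short steps, Python scripts to look and compute and a tool call to move; the robot and the scene stay as the last step left them, time stands still between calls to the robot, and variables do not carry over. Pictures are saved under pics/ and viewed, at most 10 in all, crops included, and the job is handed in when it is done.

Besides the shell and the picture viewer there is one more tool, called after "Call:" as a command line: name --pt "numbers of a row" for each row, then --argument value for the rest. jog_arm: Moves the arm, as the interface text tells. Its arguments: {"type":"object","properties":{"dp":{"type":"array"},"twist":{"type":"array"},"jaw":{"type":"number"}},"required":["dp","twist"]}

```bash
mkdir -p pics; ls
cat > h.py <<'E'
import numpy as np, cv2
from plant import bot
def ray(cam,u,v):
    p=bot.camera_params(cam);R=np.array(p['R']);t=np.array(p['t'])
    d=R.T@np.array([(u-p['cx'])/p['fx'],(v-p['cy'])/p['fy'],1.]);return -R.T@t,d
def atz(cam,u,v,z):
    c,d=ray(cam,u,v);return (c+d*(z-c[2])/d[2]).round(1)
E
python3 - <<'E'
from h import *
print(bot.get_obs())
for c in ('scene','top'):
    cv2.imwrite(f'pics/{c}0.png',bot.capture(c))
    p=bot.camera_params(c);print(c,-np.array(p['R']).T@np.array(p['t']))
    for l,z in (('knob',180),('stone',112),('tray',8),('grinder',130),('mug',50),('steel_cup',60),('lemon',30)):
        for d in bot.find_in(c,l)[:4]:
            print(l,np.round(d['bbox']),round(d['confidence'],2),atz(c,d['bbox'][0],d['bbox'][1],z))
E
```

```text
pics
{'time': 0.0, 'joint_positions': array([-1.46700802e+00,  3.42682615e-01,  1.52502968e+00, -1.28973648e-05,
        1.27537285e+00, -1.45990003e-01]), 'dq': array([-0.00140385,  0.00057932, -0.00013945,  0.00164201,  0.00044419,
       -0.00209109]), 'tau': array([ 9.57908669e-04, -4.31235945e+01, -2.44217777e+01,  7.19769322e-02,
        5.58606035e-02, -1.18721473e-04]), 'tool_pos': array([ 129.75459555, -508.29374966,  226.06135234]), 'tcp_rot': array([-3.14011425e+00, -2.04913563e-04,  2.49781928e-01]), 'contact_force': array([-0.79236337, -0.63291151,  0.13356147]), 'moment': array([-0.01669167,  0.00597453,  0.01921704]), 'finger_force': 0.0, 'grip_width': 91.81548001979597}
scene [ 17.26936761 482.49989284 974.44656428]
knob [247. 327.  28.  32.] 0.75 [521.7  59.8 180. ]
knob [322. 400.  20.  28.] 0.66 [302.1 103.6 180. ]
tray [353. 284. 105.  87.] 0.7 [ 498.6 -307.1    8. ]
grinder [238. 353. 141. 130.] 0.86 [522.1  94.  130. ]
mug [415. 225.  27.  41.] 0.8 [ 463.5 -580.6   50. ]
steel_cup [271. 249.  25.  27.] 0.82 [ 731.6 -244.4   60. ]
lemon [253. 273.  26.  18.] 0.7 [ 730.6 -164.8   30. ]
top [ 384.76323538 -276.4251385  1276.96079924]
knob [202. 252.  26.  23.] 0.74 [532.1  38.4 180. ]
knob [281. 275.  13.  15.] 0.71 [ 478. -155.  180.]
knob [220. 325.  16.  19.] 0.43 [359.2 -10.8 180. ]
stone [208. 257.  48.  49.] 0.69 [529.6  41.6 112. ]
tray [349. 274.  93.  66.] 0.65 [ 497.5 -324.3    8. ]
tray [203. 254.  27.  22.] 0.39 [551.3  84.5   8. ]
grinder [208. 248.  92. 104.] 0.85 [550.9  39.7 130. ]
mug [452. 283.  44.  33.] 0.83 [ 470.5 -593.2   50. ]
mug [352. 273.  95.  67.] 0.59 [ 495.9 -328.6   50. ]
steel_cup [331. 182.  24.  22.] 0.85 [ 742.8 -272.4   60. ]
steel_cup [207. 255.  53.  51.] 0.27 [540.1  60.8  60. ]
lemon [291. 190.  18.  24.] 0.9 [ 728.4 -160.8   30. ]
lemon [350. 272.  94.  66.] 0.6 [ 499.4 -326.5   30. ]
```

Run:
```python
import cv2,numpy as np
a=cv2.imread('pics/top0.png')[130:370,140:500];b=cv2.imread('pics/scene0.png')[200:480,140:460]
cv2.imwrite('pics/c1.png',cv2.resize(a,None,fx=2.2,fy=2.2,interpolation=2))
cv2.imwrite('pics/c2.png',cv2.resize(b,None,fx=2.1,fy=2.1,interpolation=2))
```

```text
(no output)
```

View pics/c1.png

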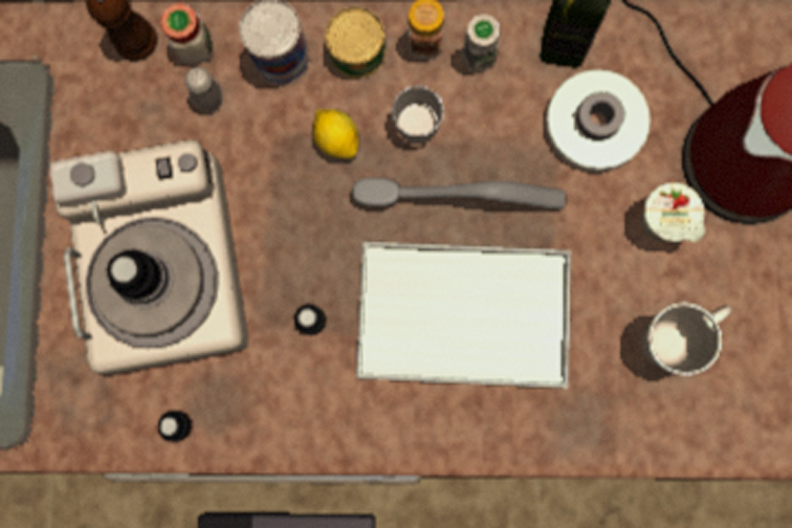

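View pics/c2.png

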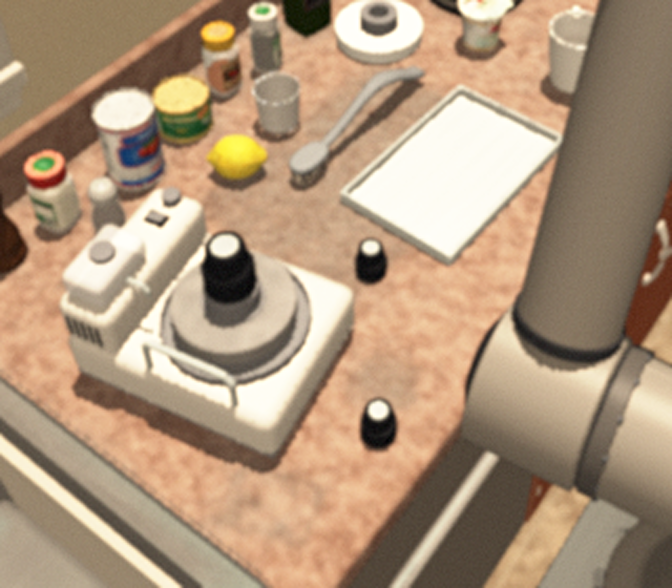

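The top view shows the grinder at crop (150,270), with the knob's white cap at about (125,268), or full-image (197,252). The tray is at (465,315), and two smaller knobs stand free on the worktop. Next I triangulate the cap and the tray corners.

Run:
```python
from h import *
T=cv2.imread('pics/top0.png');S=cv2.imread('pics/scene0.png')
def cap(img,x0,x1,y0,y1):
    g=cv2.cvtColor(img,6)[y0:y1,x0:x1];m=(g>150).astype(np.uint8)
    n,l,s,c=cv2.connectedComponentsWithStats(m)
    return [(s[i].tolist(),(c[i]+[x0,y0]).round(1)) for i in range(1,n) if s[i][4]>15]
print(cap(T,186,210,240,266));print(cap(S,236,262,308,330))
for c in('top','scene'):
    for l in('stone','tray'):
        bot.capture(c)
        for d in bot.masks_of(c,l)[:1]:
            m=d['pixels'].astype(np.uint8);k=max(cv2.findContours(m,0,1)[0],key=cv2.contourArea)
            print(c,l,d['confidence'],m.sum(),cv2.minAreaRect(k))
            if l=='tray':
                b=cv2.boxPoints(cv2.minAreaRect(k))
                q=cv2.approxPolyDP(k,8,True)[:,0]
                P=[atz(c,*p,16) for p in q];print(P,np.mean(P,0))
            else: print([atz(c,*cv2.minEnclosingCircle(k)[0],112)])
```

```text
[([5, 7, 11, 10, 83], array([195.9, 251.8]))]
[([0, 0, 26, 17, 136], array([250.1, 312.8])), ([4, 4, 14, 11, 120], array([246.4, 316.7]))]
top stone 0.96 1630 ((206.7000274658203, 256.6000061035156), (50.98234558105469, 49.64070510864258), 26.56505012512207)
[array([530.3,  45.6, 112. ])]
top tray 0.66 5928 ((351.1845703125, 272.5701599121094), (96.33307647705078, 63.236793518066406), 2.385944366455078)
[array([ 586.8, -201.1,   16. ]), array([ 423.9, -197.5,   16. ]), array([ 414.7, -452.2,   16. ]), array([ 581.7, -455.6,   16. ])] [ 501.775 -326.6     16.   ]
scene stone 0.66 1977 ((251.0222930908203, 347.42462158203125), (48.51821517944336, 60.718082427978516), 79.87532806396484)
[array([526.7,  54.9, 112. ])]
scene tray 0.62 4776 ((355.5, 280.5), (60.81117630004883, 94.75231170654297), 45.0)
[array([ 568.2, -458.6,   16. ]), array([ 588.8, -198.8,   16. ]), array([ 424.6, -184.7,   16. ]), array([ 408.6, -434.6,   16. ])] [ 497.55  -319.175   16.   ]
```

Run:
```python
from h import *
print(atz('top',195.9,251.8,195),atz('scene',246.4,316.7,195))
c1,d1=ray('top',195.9,251.8);c2,d2=ray('scene',246.4,316.7)
s=np.linalg.lstsq(np.c_[d1,-d2],c2-c1,rcond=None)[0];print(c1+s[0]*d1,c2+s[1]*d2)
p=bot.camera_params('wrist');R=np.array(p['R']);print(-R.T@np.array(p['t']),R.T[:,2],R[0],p['fx'])
```

```text
[531.5  49.6 195. ] [532.2  48.7 195. ]
[531.37412395  49.30357698 196.11716919] [531.41904651  49.33106468 196.13154654]
[ 209.52521474 -489.58196297  384.00975149] [-0.28521419 -0.07341996 -0.95564762] [ 2.47502254e-01 -9.68887150e-01  5.69769899e-04] 395.50055231587197
```

Call:
jog_arm --pt "0.044 -0.0367 -0.006" --pt "0.044 -0.0367 -0.006" --pt "0.044 -0.0367 -0.006" --pt "0.044 -0.0367 -0.006" --pt "0.044 -0.0367 -0.006" --pt "0.044 -0.0367 -0.006" --pt "0.044 -0.0367 -0.006" --pt "0.044 -0.0367 -0.006" --pt "0.044 -0.0367 0" --pt "0.035 -0.03 0" --twist '[0,0,0,0,0,0,0,0,0,0]'

```text
time: 2.45
tool_pos: [459.4, -51.0, 275.0]
tcp_rot: [3.141, -0.001, 0.251]
contact_force: [-0.2, 0.1, 0.7]
grip_width: 91.6
finger_force: 0.0
```

Call:
jog_arm --pt "0 0 0" --pt "0 0 0" --pt "0 0 0" --pt "0 0 0" --pt "0 0 0" --pt "0 0 0" --pt "0 0 0" --pt "0 0 0" --pt "0 0 0" --pt "0 0 0" --twist '[-10.5,-10.5,-10.5,-10.5,-10.5,-10.5,-10.5,-10.5,-10.5,-10.5]'

```text
time: 3.7
tool_pos: [458.4, -53.1, 274.8]
tcp_rot: [3.142, 0.0, 2.088]
contact_force: [0.9, 0.0, 0.9]
grip_width: 91.9
finger_force: 0.0
```

Call:
jog_arm --pt "0 0 0" --pt "0 0 0" --pt "0 0 0" --pt "0 0 0" --pt "0 0 0" --pt "0 0 0" --pt "0 0 0" --pt "0 0 0" --pt "0 0 0" --pt "0 0 0" --twist '[-10.5,-10.5,-10.5,-10.5,-10.5,-10.5,-10.5,-10.5,-10.5,-10.5]'

```text
time: 4.95
tool_pos: [458.3, -53.0, 274.7]
tcp_rot: [-3.141, -0.0, -2.362]
contact_force: [0.2, 0.3, -0.4]
grip_width: 91.9
finger_force: 0.0
```

Call:
jog_arm --pt "0 0 0" --pt "0 0 0" --pt "0 0 0" --twist '[-10.5,-10.5,-6]'

```text
time: 5.32
tool_pos: [458.4, -53.0, 274.7]
tcp_rot: [-3.141, -0.0, -1.893]
contact_force: [-0.3, 0.8, 0.2]
grip_width: 91.7
finger_force: 0.0
```

```bash
cat >> h.py <<'E'
def st():
    o=bot.get_obs();yaw=o['tcp_rot'][2];P=o['tool_pos']
    print('t',round(o['time'],2),'P',P.round(1),'rot',o['tcp_rot'].round(3),'j6',o['joint_positions'][5].round(2),'F',o['contact_force'].round(1),'M',o['moment'].round(2),'w',round(o['grip_width'],1))
    return P,yaw
def tool(d,yaw):
    c,s=np.cos(yaw),np.sin(yaw);return np.round([c*d[0]+s*d[1],s*d[0]-c*d[1],-d[2]],1)
E
python3 - <<'E'
from h import *
P,y=st();print(tool(np.array([531.5,49.2,275])-P,y))
cv2.imwrite('pics/w1.png',bot.capture('wrist'))
for d in bot.find_in('wrist','knob'):print(d['bbox'],d['confidence'],atz('wrist',d['bbox'][0],d['bbox'][1],185))
E
```

```text
t 5.33 P [458.4 -53.  274.7] rot [-3.141 -0.    -1.893] j6 -3.1 F [-0.3  0.8  0.2] M [ 0.16 -0.09 -0.02] w 91.7
[-120.1  -37.    -0.3]
[265.6, 134.2, 35.4, 42.3] 0.87 [ 470.7 -133.8  185. ]
[279.4, 384.6, 66.1, 91.7] 0.72 [525.2  34.8 185. ]
[433.0, 242.1, 40.7, 41.1] 0.63 [391.8 -35.5 185. ]
```

View pics/w1.png

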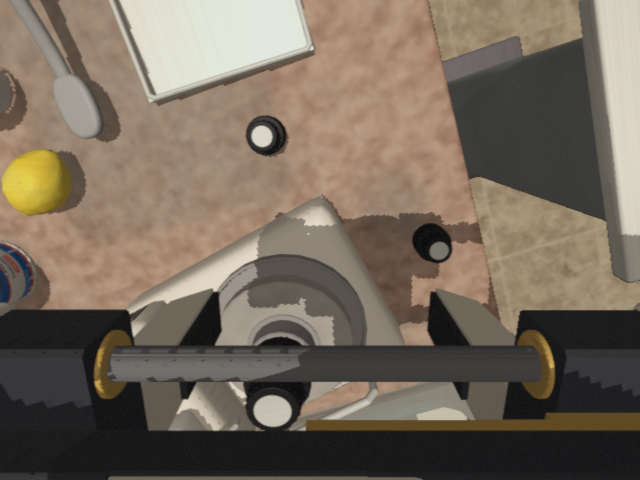

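The wrist view shows the target knob's white cap at (273,410), partly behind the gripper bar, and the smaller knobs at (265,134) and (433,242).

Call:
jog_arm --pt "-0.04 -0.0123 0" --pt "-0.04 -0.0123 0" --pt "-0.04 -0.0123 0" --pt "0 0 0.02" --twist '[0,0,0,0]'

```text
time: 5.92
tool_pos: [533.7, 50.9, 255.2]
tcp_rot: [-3.138, 0.001, -1.896]
contact_force: [0.7, -0.4, -0.7]
grip_width: 91.5
finger_force: 0.0
```

Run:
```python
from h import *
a=cv2.imread('pics/w1.png');g=cv2.cvtColor(a,6)[390:430,250:300]
m=(g>170).astype(np.uint8);n,l,s,c=cv2.connectedComponentsWithStats(m);i=1+np.argmax(s[1:,4]);print(s[i],c[i]+[250,390])
# wrist pose offset: recompute cap ray using current camera shifted by TCP difference
P,y=st();P0=np.array([458.4,-53.,274.7])
u,v=c[i]+[250,390]
C,d=ray('wrist',u,v);C=C-(P-P0);print('cap',C+d*(195-C[2])/d[2])
print(tool(np.array([531.5,49.2,172])-P,y))
```

```text
[  4   6  37  30 868] [272.12442396 410.61290323]
t 5.92 P [533.7  50.9 255.2] rot [-3.138e+00  1.000e-03 -1.896e+00] j6 -2.86 F [ 0.7 -0.4 -0.7] M [0.13 0.   0.01] w 91.5
cap [534.48759489  47.45676218 195.        ]
[ 2.3  1.5 83.2]
```

Call:
jog_arm --pt "0.0027 -0.0002 0.025" --pt "0 0 0.025" --pt "0 0 0.02" --pt "0 0 0.013" --twist '[0,0,0,0]' --jaw 0.05

```text
time: 6.42
tool_pos: [530.8, 46.2, 170.7]
tcp_rot: [3.141, -0.0, -1.898]
contact_force: [1.0, -0.3, -0.4]
grip_width: 56.5
finger_force: 0.0
```

Call:
jog_arm --pt "0 0 0" --pt "0 0 0" --pt "0 0 0" --twist '[0,0,0]' --jaw 0.042

```text
time: 6.8
tool_pos: [531.6, 46.2, 172.5]
tcp_rot: [-3.14, 0.0, -1.897]
contact_force: [0.5, 0.8, -0.1]
grip_width: 42.1
finger_force: 0.0
```

Run:
```python
from h import *
st()
cv2.imwrite('pics/w2.png',bot.capture('wrist'))
```

```text
t 6.8 P [531.6  46.2 172.5] rot [-3.14   0.    -1.897] j6 -2.87 F [ 0.5  0.8 -0.1] M [ 0.06 -0.11 -0.  ] w 42.1
```

View pics/w2.png

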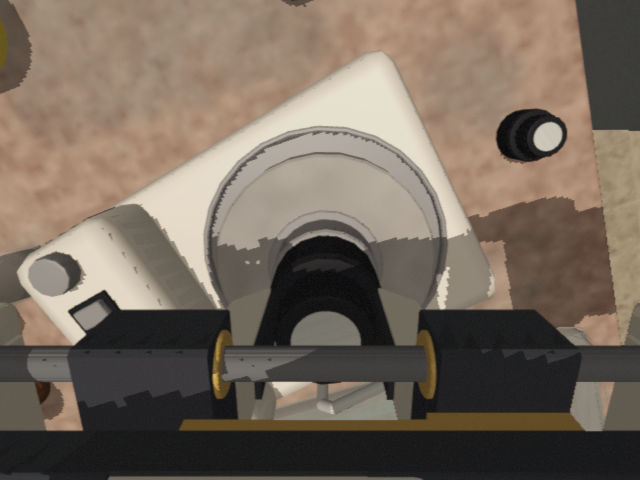

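The wrist view shows the knob centred between the pads (cap at about (326,330), no contact at 42.1 mm opening). I still need its centre along tool x.

Run:
```python
from h import *
from scipy.optimize import least_squares
P,y=st()
g=cv2.cvtColor(cv2.imread('pics/w2.png'),6)
m=(g[300:345,285:368]>75).astype(np.uint8)
for r in range(300,346,3):
    row=g[r,280:372];k=np.where(row>75)[0];print(r,(k.min()+280,k.max()+280,len(k)) if len(k) else None,end=' ')
p=bot.camera_params('wrist');R=np.array(p['R']);t=np.array(p['t'])
def proj(X):
    q=R@X+t;return np.array([p['fx']*q[0]/q[2]+p['cx'],p['fy']*q[1]/q[2]+p['cy']])
print('\naxis195',proj(np.array([P[0],P[1],195])), 'cam',-R.T@t)
for r in (17,20):
  for d in((0,0),(1,3)):
    Q=np.array([proj(np.array([P[0]+d[0]+r*np.cos(a),P[1]+d[1]+r*np.sin(a),195])) for a in np.linspace(0,6.28,90)])
    print(r,d,Q.min(0),Q.max(0))
```

```text
t 6.85 P [531.5  46.1 172.4] rot [-3.14   0.    -1.897] j6 -2.87 F [0.3 0.3 0.1] M [ 0.18 -0.06 -0.02] w 41.9
300 None 303 None 306 None 309 None 312 (np.int64(316), np.int64(335), 20) 315 (np.int64(308), np.int64(343), 36) 318 (np.int64(303), np.int64(347), 45) 321 (np.int64(300), np.int64(351), 52) 324 (np.int64(297), np.int64(354), 58) 327 (np.int64(295), np.int64(356), 62) 330 (np.int64(293), np.int64(357), 65) 333 (np.int64(292), np.int64(359), 68) 336 (np.int64(291), np.int64(359), 69) 339 (np.int64(291), np.int64(360), 70) 342 (np.int64(291), np.int64(360), 70) 345 (np.int64(292), np.int64(359), 68) 
axis195 [330.21020814 338.49377268] cam [508.05483152 -30.02788857 329.67545249]
17 (0, 0) [286.00703342 298.05102652] [374.42030148 376.35542295]
17 (1, 3) [286.27233001 305.7813201 ] [374.14815596 383.13617948]
20 (0, 0) [278.19887911 290.62707691] [382.22986708 382.78831582]
20 (1, 3) [278.51169547 298.45060746] [381.90936968 389.49381835]
```

Call:
jog_arm --pt "-0.0015 0 0" --pt "0 0 0" --pt "0 0 0" --twist '[0,0,0]' --jaw 0.03

```text
time: 7.22
tool_pos: [531.4, 47.0, 172.2]
tcp_rot: [-3.141, -0.001, -1.897]
contact_force: [-3.7, -3.1, 5.2]
grip_width: 39.6
finger_force: 30.0
```

Call:
jog_arm --pt "0 0 0" --twist '[2]'

```text
time: 7.35
tool_pos: [531.5, 47.4, 172.3]
tcp_rot: [-3.141, -0.0, -1.933]
contact_force: [-2.9, -1.0, 5.3]
grip_width: 39.6
finger_force: 30.0
```

Run:
```python
from h import *
st()
```

```text
t 7.35 P [531.5  47.4 172.3] rot [-3.141 -0.    -1.933] j6 -2.83 F [-2.9 -1.   5.3] M [-0.11  0.38  0.01] w 39.6
```

Call:
jog_arm --pt "0 0 0" --pt "0 0 -0.0003" --twist '[5,8]'

```text
time: 7.6
tool_pos: [531.9, 47.3, 172.7]
tcp_rot: [-3.14, 0.0, -2.163]
contact_force: [-2.1, -1.5, 4.6]
grip_width: 39.2
finger_force: 30.0
```

Run:
```python
from h import *
st()
```

```text
t 7.6 P [531.9  47.3 172.7] rot [-3.14   0.    -2.163] j6 -2.6 F [-2.1 -1.5  4.6] M [-0.22  0.3   0.09] w 39.2
```

Call:
jog_arm --pt "0 0 -0.0004" --pt "0 0 -0.0004" --twist '[10,10]'

```text
time: 7.85
tool_pos: [531.6, 47.5, 173.2]
tcp_rot: [-3.141, 0.0, -2.513]
contact_force: [-2.2, -2.1, 3.4]
grip_width: 39.6
finger_force: 30.0
```

Call:
jog_arm --pt "0 0 -0.0004" --pt "0 0 -0.0004" --twist '[10,10]'

```text
time: 8.1
tool_pos: [531.5, 47.7, 173.8]
tcp_rot: [3.142, 0.0, -2.863]
contact_force: [-0.9, -1.0, 0.4]
grip_width: 39.6
finger_force: 30.0
```

Call:
jog_arm --pt "0 0 -0.0004" --pt "0 0 -0.0004" --twist '[10,10]'

```text
time: 8.35
tool_pos: [531.4, 47.9, 174.4]
tcp_rot: [3.141, -0.0, 3.072]
contact_force: [-1.2, -0.7, 1.7]
grip_width: 39.3
finger_force: 30.0
```

Call:
jog_arm --pt "0 0 -0.0004" --pt "0 0 -0.0004" --twist '[10,10]'

```text
time: 8.6
tool_pos: [531.2, 48.1, 175.2]
tcp_rot: [3.141, -0.001, 2.722]
contact_force: [-2.9, 1.5, 1.8]
grip_width: 39.3
finger_force: 30.0
```

Run:
```python
from h import *
st()
```

```text
t 8.6 P [531.2  48.1 175.2] rot [ 3.141e+00 -1.000e-03  2.722e+00] j6 -1.21 F [-2.9  1.5  1.8] M [0.15 0.36 0.02] w 39.3
```

Call:
jog_arm --pt "0 0 -0.0004" --pt "0 0 -0.0004" --pt "0 0 -0.0004" --twist '[10,10,10]'

```text
time: 8.98
tool_pos: [531.5, 48.3, 176.7]
tcp_rot: [3.141, -0.001, 2.199]
contact_force: [-1.6, 1.0, 3.5]
grip_width: 39.3
finger_force: 30.0
```

Call:
jog_arm --pt "0 0 -0.0004" --pt "0 0 -0.0004" --pt "0 0 -0.0004" --twist '[10,10,10]'

```text
time: 9.35
tool_pos: [532.0, 48.4, 178.1]
tcp_rot: [3.14, -0.001, 1.675]
contact_force: [-0.5, 1.4, 3.3]
grip_width: 39.4
finger_force: 30.0
```

Call:
jog_arm --pt "0 0 -0.0005" --pt "0 0 -0.0004" --pt "0 0 -0.0005" --twist '[10,10,10]'

```text
time: 9.72
tool_pos: [532.3, 48.2, 179.7]
tcp_rot: [3.14, -0.002, 1.152]
contact_force: [-0.1, 0.4, 4.1]
grip_width: 39.7
finger_force: 30.0
```

Call:
jog_arm --pt "0 0 -0.001" --pt "0 0 0" --twist '[0,0]'

```text
time: 9.98
tool_pos: [531.6, 47.8, 179.9]
tcp_rot: [-3.142, -0.0, 1.161]
contact_force: [0.4, 0.9, 0.9]
grip_width: 39.2
finger_force: 30.0
```

Call:
jog_arm --pt "0 0 -0.001" --pt "0 0 0" --twist '[0,0]'

```text
time: 10.22
tool_pos: [531.4, 47.8, 180.8]
tcp_rot: [-3.141, -0.0, 1.158]
contact_force: [1.1, 1.8, -1.6]
grip_width: 39.6
finger_force: 30.0
```

Call:
jog_arm --pt "0 0 -0.0004" --pt "0 0 -0.0004" --pt "0 0 -0.0004" --twist '[10,10,10]'

```text
time: 10.6
tool_pos: [531.5, 47.7, 182.1]
tcp_rot: [-3.141, 0.0, 0.629]
contact_force: [0.5, 0.6, -1.6]
grip_width: 39.0
finger_force: 30.0
```

Call:
jog_arm --pt "0 0 -0.0008" --pt "0 0 0" --twist '[0,0]'

```text
time: 10.85
tool_pos: [531.6, 47.6, 182.9]
tcp_rot: [-3.142, 0.0, 0.637]
contact_force: [1.1, 1.6, -4.0]
grip_width: 39.3
finger_force: 30.0
```

Call:
jog_arm --pt "0 0 -0.0003" --pt "0 0 -0.0004" --pt "0 0 -0.0004" --twist '[10,10,10]'

```text
time: 11.22
tool_pos: [531.6, 47.6, 184.2]
tcp_rot: [3.141, -0.0, 0.107]
contact_force: [1.7, -0.3, -1.5]
grip_width: 39.3
finger_force: 30.0
```

Call:
jog_arm --pt "0 0 -0.0006" --pt "0 0 0" --twist '[0,0]'

```text
time: 11.48
tool_pos: [531.6, 47.5, 184.7]
tcp_rot: [3.141, -0.0, 0.115]
contact_force: [1.0, -0.1, -2.2]
grip_width: 39.6
finger_force: 30.0
```

Call:
jog_arm --pt "0 0 -0.0004" --pt "0 0 -0.0004" --pt "0 0 -0.0004" --twist '[10,10,10]'

```text
time: 11.85
tool_pos: [531.6, 47.5, 186.0]
tcp_rot: [3.141, -0.0, -0.416]
contact_force: [0.8, 0.1, -1.2]
grip_width: 39.9
finger_force: 30.0
```

Call:
jog_arm --pt "0 0 -0.001" --pt "0 0 0" --twist '[0,0]'

```text
time: 12.1
tool_pos: [531.6, 47.5, 187.0]
tcp_rot: [3.141, -0.0, -0.409]
contact_force: [-0.2, -0.4, -0.9]
grip_width: 39.3
finger_force: 30.0
```

Lift 1 mm met nothing; try further, gently.

Call:
jog_arm --pt "0 0 -0.001" --pt "0 0 0" --twist '[0,0]'

```text
time: 12.35
tool_pos: [531.6, 47.6, 188.0]
tcp_rot: [3.141, -0.0, -0.412]
contact_force: [1.2, -0.0, -0.4]
grip_width: 39.3
finger_force: 30.0
```

Call:
jog_arm --pt "0 0 -0.0004" --pt "0 0 0" --twist '[5,0]'

```text
time: 12.6
tool_pos: [531.6, 47.6, 188.3]
tcp_rot: [3.141, -0.0, -0.499]
contact_force: [1.4, 0.1, -1.6]
grip_width: 39.4
finger_force: 30.0
```

Call:
jog_arm --pt "0 0 -0.0008" --pt "0 0 -0.0008" --pt "0 0 0" --twist '[0,0,0]'

```text
time: 12.98
tool_pos: [531.6, 47.6, 190.0]
tcp_rot: [3.142, -0.0, -0.5]
contact_force: [0.2, 0.5, -2.3]
grip_width: 39.6
finger_force: 30.0
```

Call:
jog_arm --pt "0 0 -0.001" --pt "0 0 -0.001" --twist '[0,0]'

```text
time: 13.22
tool_pos: [531.5, 47.6, 191.9]
tcp_rot: [3.141, 0.0, -0.501]
contact_force: [0.0, 0.1, -0.9]
grip_width: 39.3
finger_force: 30.0
```

Call:
jog_arm --pt "0 0 -0.001" --pt "0 0 -0.001" --twist '[0,0]'

```text
time: 13.48
tool_pos: [531.5, 47.6, 194.0]
tcp_rot: [3.142, 0.0, -0.501]
contact_force: [0.3, 0.3, -1.6]
grip_width: 39.0
finger_force: 30.0
```

Call:
jog_arm --pt "0 0 -0.005" --pt "0 0 -0.01" --pt "0 0 -0.015" --pt "0 0 -0.02" --pt "0 0 -0.016" --pt "0 0 0" --twist '[0,0,0,0,0,0]'

```text
time: 14.22
tool_pos: [532.4, 47.6, 262.0]
tcp_rot: [-3.14, -0.004, -0.501]
contact_force: [0.0, 0.5, -1.2]
grip_width: 39.4
finger_force: 30.0
```

Call:
jog_arm --pt "0.0105 0.023 0" --pt "0.0205 0.0453 0" --pt "0.0205 0.0453 0" --pt "0.0205 0.0453 0" --pt "0.0205 0.0453 0" --pt "0.0205 0.0453 0" --pt "0.0205 0.0453 0" --pt "0.0205 0.0453 0" --pt "0.0205 0.0453 0" --pt "0.0102 0.0226 0" --twist '[0,0,0,0,0,0,0,0,0,0]'

```text
time: 15.48
tool_pos: [496.7, -401.5, 258.8]
tcp_rot: [3.141, 0.001, -0.503]
contact_force: [0.9, 0.4, -1.5]
grip_width: 39.5
finger_force: 30.0
```

Call:
jog_arm --pt "0 0 0.02" --pt "0 0 0.04" --pt "0 0 0.04" --pt "0 0 0.035" --pt "0 0 0.02" --pt "0 0 0" --twist '[0,0,0,0,0,0]'

```text
time: 16.23
tool_pos: [496.7, -398.0, 102.7]
tcp_rot: [-3.14, 0.005, -0.501]
contact_force: [-0.4, 0.6, -1.6]
grip_width: 39.3
finger_force: 30.0
```

Run:
```python
from h import *
st();cv2.imwrite('pics/w3.png',bot.capture('wrist'))
S=bot.capture('scene');T=bot.capture('top')
cv2.imwrite('pics/s3.png',np.hstack([cv2.resize(S[190:330,270:430],(400,350)),cv2.resize(T[190:330,270:430],(400,350))]))
```

```text
t 16.23 P [ 496.7 -398.   102.7] rot [-3.14   0.005 -0.501] j6 1.28 F [-0.4  0.6 -1.6] M [0.05 0.05 0.02] w 39.3
```

View pics/w3.png

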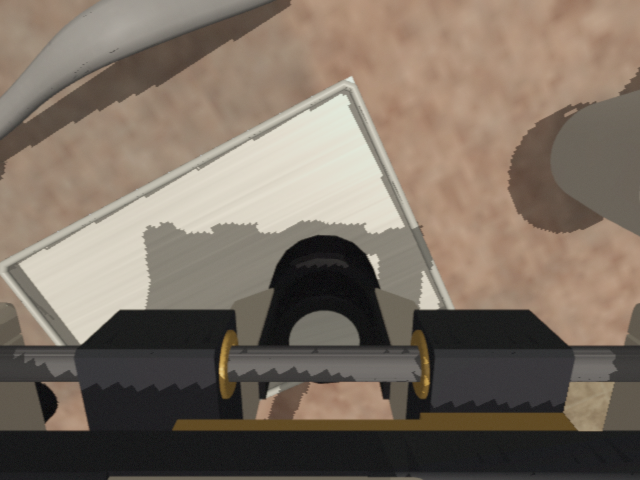

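The knob hangs upright in the jaws, over the tray's right end. The tray corners are at (350,80) and (5,265).

Run:
```python
from h import *
for q in((350,80),(5,265),(450,305)):print(atz('wrist',*q,16))
st()
```

```text
[ 583.8 -463.    16. ]
[ 592.6 -209.    16. ]
[ 423.6 -456.9   16. ]
t 16.38 P [ 498.2 -399.5  106. ] rot [ 3.141e+00 -2.000e-03 -5.010e-01] j6 1.28 F [ 0.5 -0.2 -0.8] M [0.03 0.02 0.05] w 39.7
```

Call:
jog_arm --pt "0 0 0.02" --pt "0 0 0.02" --pt "0 0 0.012" --pt "0 0 0" --twist '[0,0,0,0]'

```text
time: 16.88
tool_pos: [497.7, -398.9, 52.8]
tcp_rot: [-3.142, 0.001, -0.501]
contact_force: [0.2, -0.5, -0.7]
grip_width: 39.3
finger_force: 30.0
```

Call:
jog_arm --pt "0 0 0.003" --pt "0 0 0.002" --pt "0 0 0" --twist '[0,0,0]'

```text
time: 17.25
tool_pos: [497.8, -399.1, 48.1]
tcp_rot: [3.141, -0.0, -0.501]
contact_force: [-0.2, 0.8, -1.7]
grip_width: 39.3
finger_force: 30.0
```

Call:
jog_arm --pt "0 0 0.002" --pt "0 0 0.001" --pt "0 0 0" --twist '[0,0,0]'

```text
time: 17.62
tool_pos: [497.7, -398.9, 44.8]
tcp_rot: [-3.142, 0.0, -0.501]
contact_force: [-0.3, -0.1, -1.3]
grip_width: 39.3
finger_force: 30.0
```

Call:
jog_arm --pt "0 0 0.001" --pt "0 0 0.001" --pt "0 0 0" --twist '[0,0,0]'

```text
time: 18.0
tool_pos: [497.7, -398.9, 42.8]
tcp_rot: [3.142, 0.0, -0.501]
contact_force: [-0.8, 1.3, -0.7]
grip_width: 39.4
finger_force: 30.0
```

Call:
jog_arm --pt "0 0 0.001" --pt "0 0 0.001" --pt "0 0 0" --twist '[0,0,0]'

```text
time: 18.38
tool_pos: [497.9, -399.1, 41.4]
tcp_rot: [3.141, -0.001, -0.501]
contact_force: [-0.6, -0.3, 2.9]
grip_width: 39.1
finger_force: 30.0
```

Call:
jog_arm --pt "0 0 0.0005" --pt "0 0 0" --pt "0 0 0" --pt "0 0 0" --twist '[0,0,0,0]' --jaw 0.075

```text
time: 18.88
tool_pos: [497.8, -399.0, 40.3]
tcp_rot: [3.142, 0.0, -0.501]
contact_force: [0.3, -0.6, -0.1]
grip_width: 73.2
finger_force: 0.0
```

Call:
jog_arm --pt "0 0 -0.02" --pt "0 0 -0.05" --pt "0 0 -0.06" --pt "0 0 -0.05" --pt "0 0 0" --twist '[0,0,0,0,0]'

```text
time: 19.5
tool_pos: [499.3, -400.5, 225.8]
tcp_rot: [3.139, -0.01, -0.501]
contact_force: [-1.0, 0.6, -1.0]
grip_width: 75.0
finger_force: 0.0
```

Run:
```python
from h import *
P,y=st()
print(tool(np.array([531.7,47.8,222])-P,y))
cv2.imwrite('pics/w4.png',bot.capture('wrist'))
```

```text
t 19.5 P [ 499.3 -400.5  225.8] rot [ 3.139 -0.01  -0.501] j6 1.28 F [-1.   0.6 -1. ] M [ 0.09  0.02 -0.02] w 75.0
[-186.7 -408.8    3.8]
```

View pics/w4.png

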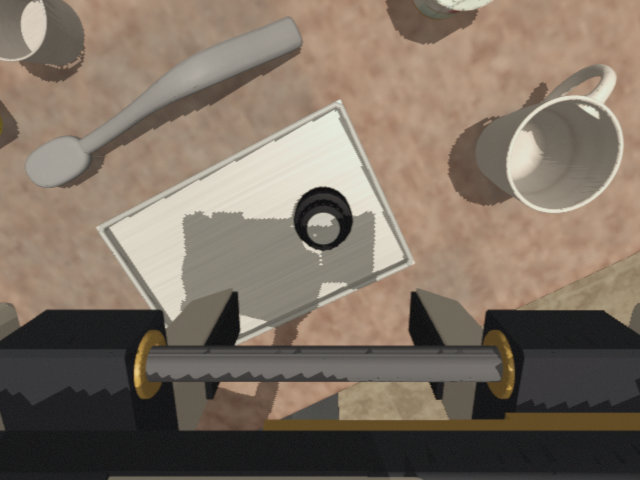

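The knob stands upright in the tray at (323,218). Going back to the grinder.

Call:
jog_arm --pt "-0.0206 -0.0453 0" --pt "-0.0206 -0.0453 0" --pt "-0.0206 -0.0453 0" --pt "-0.0206 -0.0453 0" --pt "-0.0206 -0.0453 0" --pt "-0.0206 -0.0453 0" --pt "-0.0206 -0.0453 0" --pt "-0.0206 -0.0453 0" --pt "-0.0206 -0.0453 0" --pt "0 0 0" --twist '[0,0,0,0,0,0,0,0,0,0]'

```text
time: 20.8
tool_pos: [529.8, 50.7, 218.7]
tcp_rot: [3.141, 0.003, -0.496]
contact_force: [0.8, 0.4, -0.2]
grip_width: 75.4
finger_force: 0.0
```

Call:
jog_arm --pt "0 0 0" --pt "0 0 0" --pt "0 0 0" --pt "0 0 0" --pt "0 0 0" --twist '[-9,-9,-9,-9,0]'

```text
time: 21.42
tool_pos: [530.3, 46.6, 219.2]
tcp_rot: [-3.142, 0.002, 0.125]
contact_force: [0.2, 0.4, -0.4]
grip_width: 74.9
finger_force: 0.0
```

Run:
```python
from h import *
P,y=st();print(tool(np.array([531.7,47.8,118])-P,y))
```

```text
t 21.43 P [530.3  46.6 219.2] rot [-3.142e+00  2.000e-03  1.250e-01] j6 1.39 F [ 0.2  0.4 -0.4] M [-0.04 -0.    0.  ] w 74.9
[  1.6  -1.  101.2]
```

Call:
jog_arm --pt "0.0016 -0.001 0.02" --pt "0 0 0.03" --pt "0 0 0.025" --pt "0 0 0.015" --pt "0 0 0.008" --pt "0 0 0" --twist '[0,0,0,0,0,0]'

```text
time: 22.18
tool_pos: [532.3, 48.7, 122.3]
tcp_rot: [3.142, 0.0, 0.127]
contact_force: [-0.1, -0.8, 0.4]
grip_width: 75.1
finger_force: 0.0
```

Call:
jog_arm --pt "0 0 0.003" --pt "0 0 0" --twist '[0,0]' --jaw 0.062

```text
time: 22.42
tool_pos: [532.5, 48.8, 119.8]
tcp_rot: [3.141, -0.001, 0.127]
contact_force: [0.1, -0.6, 0.3]
grip_width: 62.8
finger_force: 0.0
```

Call:
jog_arm --pt "0 0 0" --pt "0 0 0" --pt "0 0 0" --twist '[0,0,0]' --jaw 0.045

```text
time: 22.8
tool_pos: [532.5, 48.7, 119.8]
tcp_rot: [3.141, -0.001, 0.128]
contact_force: [-0.4, -1.3, 1.6]
grip_width: 57.7
finger_force: 30.0
```

Run:
```python
from h import *
st()
cv2.imwrite('pics/w5.png',bot.capture('wrist'))
```

```text
t 22.8 P [532.5  48.7 119.8] rot [ 3.141e+00 -1.000e-03  1.280e-01] j6 1.39 F [-0.4 -1.3  1.6] M [-0.24  0.05  0.07] w 57.7
```

View pics/w5.png

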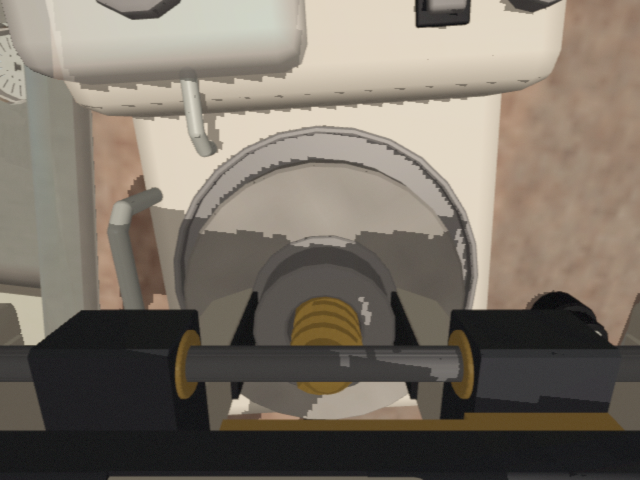

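The hub is held across its diameter at 57.7 mm, with the brass spindle in its bore at (325,340). Lift gently.

Call:
jog_arm --pt "0 0 -0.001" --pt "0 0 -0.002" --pt "0 0 -0.003" --pt "0 0 -0.003" --twist '[0,0,0,0]'

```text
time: 23.35
tool_pos: [532.2, 48.9, 128.4]
tcp_rot: [-3.142, 0.0, 0.128]
contact_force: [0.6, 0.1, -3.7]
grip_width: 58.3
finger_force: 30.0
```

Run:
```python
from h import *
st()
```

```text
t 23.35 P [532.2  48.9 128.4] rot [-3.142  0.     0.128] j6 1.39 F [ 0.6  0.1 -3.7] M [0.03 0.01 0.02] w 58.3
```

Call:
jog_arm --pt "0 0 -0.005" --pt "0 0 -0.006" --pt "0 0 -0.006" --pt "0 0 -0.006" --pt "0 0 -0.006" --twist '[0,0,0,0,0]'

```text
time: 23.98
tool_pos: [532.3, 48.9, 157.9]
tcp_rot: [3.141, -0.0, 0.128]
contact_force: [-0.2, 0.1, -3.3]
grip_width: 57.5
finger_force: 30.0
```

Call:
jog_arm --pt "0 0 -0.006" --pt "0 0 -0.006" --pt "0 0 -0.006" --pt "0 0 -0.006" --pt "0 0 -0.006" --pt "0 0 -0.008" --pt "0 0 -0.01" --pt "0 0 -0.015" --pt "0 0 -0.005" --pt "0 0 0" --twist '[0,0,0,0,0,0,0,0,0,0]'

```text
time: 25.22
tool_pos: [532.5, 48.9, 225.9]
tcp_rot: [3.141, -0.001, 0.128]
contact_force: [0.2, 0.4, -3.6]
grip_width: 57.0
finger_force: 30.0
```

Run:
```python
from h import *
# refine tray from w4 (camera offset constant in tool frame): use current camera, transform by pose
P,y=st();p=bot.camera_params('wrist');R=np.array(p['R']);C=-R.T@np.array(p['t'])
from scipy.spatial.transform import Rotation as Ro
P0=np.array([499.3,-400.5,225.8]);R0=Ro.from_euler('xyz',[3.139,-.01,-.501])
Rn=Ro.from_euler('xyz',bot.get_obs()['tcp_rot']);D=R0*Rn.inv()
C0=P0+D.apply(C-P)
for (u,v,z) in((340,102,16),(412,263,16),(98,228,16),(323,230,66)):
    d=D.apply(R.T@np.array([(u-p['cx'])/p['fx'],(v-p['cy'])/p['fy'],1]));print(u,v,(C0+d*(z-C0[2])/d[2]).round(1))
```

```text
t 25.23 P [532.5  48.9 225.9] rot [ 3.141e+00 -1.000e-03  1.280e-01] j6 1.39 F [ 0.2  0.4 -3.6] M [-0.09 -0.   -0.01] w 57.0
340 102 [ 580.1 -462.6   16. ]
412 263 [ 413.9 -454.6   16. ]
98 228 [ 590.9 -205.9   16. ]
323 230 [ 497.  -400.1   66. ]
```

Call:
jog_arm --pt "-0.0044 0.0201 0" --pt "-0.0088 0.0402 0" --pt "-0.0088 0.0402 0" --pt "-0.0088 0.0402 0" --pt "-0.0088 0.0402 0" --pt "-0.0088 0.0402 0" --pt "-0.0088 0.0402 0" --pt "-0.0088 0.0402 0" --pt "-0.0044 0.0201 0" --pt "0 0 0" --twist '[0,0,0,0,0,0,0,0,0,0]'

```text
time: 26.48
tool_pos: [503.0, -279.9, 224.7]
tcp_rot: [-3.141, 0.001, 0.126]
contact_force: [0.6, 0.1, -2.7]
grip_width: 57.9
finger_force: 30.0
```

Call:
jog_arm --pt "0 0 0.015" --pt "0 0 0.03" --pt "0 0 0.03" --pt "0 0 0.03" --pt "0 0 0.02" --pt "0 0 0.012" --pt "0 0 0" --twist '[0,0,0,0,0,0,0]'

```text
time: 27.35
tool_pos: [503.1, -277.9, 87.5]
tcp_rot: [-3.14, 0.001, 0.129]
contact_force: [0.3, 0.1, -3.5]
grip_width: 57.9
finger_force: 30.0
```

Run:
```python
from h import *
P,y=st();print(tool(np.array([504,-279,50])-P,y))
W=bot.capture('wrist');T=bot.capture('top')
cv2.imwrite('pics/w6.png',np.vstack([cv2.resize(W,(400,300)),cv2.resize(T[220:325,290:430],(400,300))]))
```

```text
t 27.35 P [ 503.1 -277.9   87.5] rot [-3.14e+00  1.00e-03  1.29e-01] j6 0.8 F [ 0.3  0.1 -3.5] M [ 0.01 -0.02 -0.  ] w 57.9
[ 0.8  1.2 37.5]
```

View pics/w6.png

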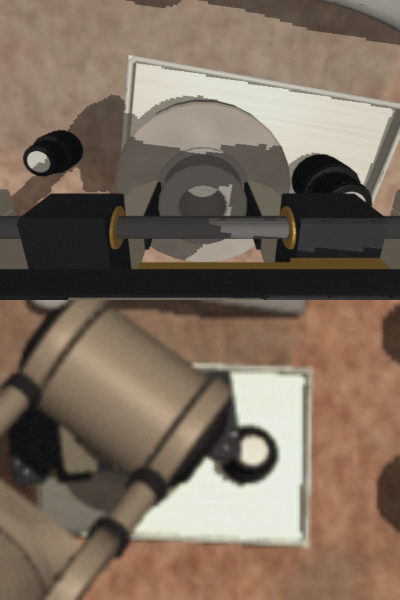

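Run:
```python
from h import *
print(atz('wrist',208,93,16),atz('wrist',640,170,16));P,y=st();print(tool(np.array([504,-280,36])-P,y))
```

```text
[ 592.2 -204.9   16. ] [ 582.4 -453.8   16. ]
t 27.45 P [ 503.9 -279.    89. ] rot [ 3.141e+00 -1.000e-03  1.280e-01] j6 0.8 F [ 0.5  0.4 -3.6] M [-0.   -0.02  0.01] w 57.7
[-0.   1.1 53. ]
```

The stone hangs level over the tray with about 10 mm of wall clearance, and the knob stands clear to the right.

Call:
jog_arm --pt "0 0.001 0.015" --pt "0 0 0.015" --pt "0 0 0.012" --pt "0 0 0.007" --pt "0 0 0.002" --pt "0 0 0" --twist '[0,0,0,0,0,0]'

```text
time: 28.2
tool_pos: [503.6, -280.2, 37.5]
tcp_rot: [3.141, -0.0, 0.128]
contact_force: [-0.3, -1.0, -4.0]
grip_width: 57.7
finger_force: 30.0
```

Call:
jog_arm --pt "0 0 0.001" --pt "0 0 0.001" --pt "0 0 0.001" --pt "0 0 0" --twist '[0,0,0,0]'

```text
time: 28.7
tool_pos: [503.5, -280.1, 34.4]
tcp_rot: [3.142, 0.0, 0.128]
contact_force: [0.0, 0.6, -3.7]
grip_width: 58.0
finger_force: 30.0
```

Call:
jog_arm --pt "0 0 0.0008" --pt "0 0 0.0007" --pt "0 0 0" --twist '[0,0,0]'

```text
time: 29.08
tool_pos: [503.5, -280.1, 32.8]
tcp_rot: [3.142, 0.0, 0.128]
contact_force: [1.0, -0.6, -3.2]
grip_width: 58.1
finger_force: 30.0
```

Call:
jog_arm --pt "0 0 0.0006" --pt "0 0 0.0006" --pt "0 0 0" --twist '[0,0,0]'

```text
time: 29.45
tool_pos: [503.5, -280.1, 31.8]
tcp_rot: [3.141, -0.0, 0.128]
contact_force: [-0.5, 0.1, -2.0]
grip_width: 58.0
finger_force: 30.0
```

Call:
jog_arm --pt "0 0 0.0006" --pt "0 0 0.0004" --pt "0 0 0" --twist '[0,0,0]'

```text
time: 29.82
tool_pos: [503.6, -280.1, 31.8]
tcp_rot: [3.141, -0.0, 0.128]
contact_force: [-2.2, 2.6, 6.7]
grip_width: 57.9
finger_force: 30.0
```

Seated. Release and rise.

Call:
jog_arm --pt "0 0 0" --pt "0 0 0" --pt "0 0 0" --pt "0 0 0" --twist '[0,0,0,0]' --jaw 0.08

```text
time: 30.32
tool_pos: [503.5, -280.1, 30.6]
tcp_rot: [3.142, 0.0, 0.128]
contact_force: [0.6, -0.5, -0.6]
grip_width: 80.0
finger_force: 0.0
```

Call:
jog_arm --pt "0 0 -0.015" --pt "0 0 -0.03" --pt "0 0 -0.05" --pt "0 0 -0.05" --pt "0 0 -0.05" --pt "0 0 0" --pt "0 0 0" --twist '[0,0,0,0,0,0,0]'

```text
time: 31.2
tool_pos: [503.2, -279.8, 226.0]
tcp_rot: [3.141, -0.0, 0.128]
contact_force: [0.0, 0.0, 0.6]
grip_width: 79.9
finger_force: 0.0
```

Run:
```python
from h import *
st()
W=bot.capture('wrist');S=bot.capture('scene')
cv2.imwrite('pics/w7.png',np.vstack([cv2.resize(W,(400,300)),cv2.resize(S[200:400,200:460],(400,300))]))
```

```text
t 31.2 P [ 503.2 -279.8  226. ] rot [ 3.141 -0.     0.128] j6 0.8 F [0.  0.  0.6] M [ 0.07  0.   -0.01] w 79.9
```

View pics/w7.png

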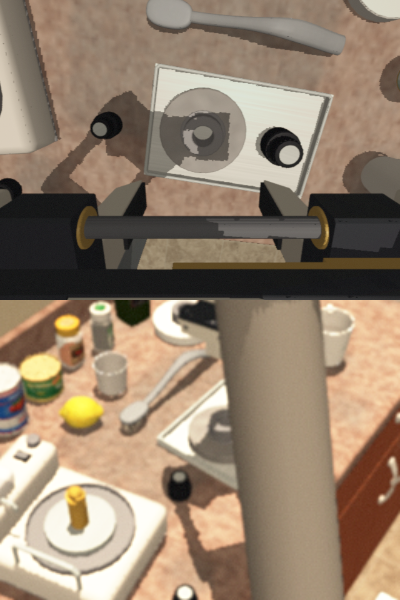

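The stone lies flat in the tray at (203,130) and the knob stands beside it at (280,147). Everything else is where it was, so I'm handing in.

```bash
python3 -c "
from plant import bot
print(bot.close_job())"
```

```text
the job is handed in; nothing more can be done
None
```

The job is handed in at about 31 s: the knob was unscrewed with wrist forces of only a few newtons and stands upright in the tray, the stone lies flat beside it same side up, and nothing else was moved.

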